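# Pick the thick board by feel and clamp it in the organiser

### The job

The three drying chopping boards look alike, but the 15 mm one is the carving board: find it by pinching the boards and stand it on edge on the organiser's base, between the fixed cheek and the sliding divider, then let go of it. Then slide the divider up until it holds the board firmly against the cheek with no play, without forcing it. Leave the other two boards standing in the rack and the mug and jars where they are.

Things in the scene. Friction and masses are not known exactly. Their poses are not given: they have to be found in the camera images.
- drying_rack: white drip tray, 200 x 216 mm (x, y), with wire dividers, does not move; origin: centre of its underside, floor 8 mm above it, rim 18 mm. The boards stand on the floor at y = -70, 0 and +70 mm, faces towards +-y, each loose between two wire hoops 21 mm apart that span x = -57 to +57 mm and reach z = 64 mm
- board_1: one of three bamboo boards that look alike: 180 mm long (x), 120 mm high on its long edge (z), hanging slot near one end, dark juice groove on both faces. They are 10, 12.5 and 15 mm thick (y); which is which is not marked and their places change, so it has to be felt. About 0.2 kg. Origin: middle of the lower edge
- board_2: one of three bamboo boards that look alike: 180 mm long (x), 120 mm high on its long edge (z), hanging slot near one end, dark juice groove on both faces. They are 10, 12.5 and 15 mm thick (y); which is which is not marked and their places change, so it has to be felt. About 0.2 kg. Origin: middle of the lower edge
- board_3: one of three bamboo boards that look alike: 180 mm long (x), 120 mm high on its long edge (z), hanging slot near one end, dark juice groove on both faces. They are 10, 12.5 and 15 mm thick (y); which is which is not marked and their places change, so it has to be felt. About 0.2 kg. Origin: middle of the lower edge
- organiser: brown wooden board organiser, does not move; base 160 x 200 mm (x, y); origin: centre of its underside, top of the base at z = 12 mm. At its +y end a fixed cheek, 150 mm wide, top at z = 90 mm, inner face at y = +84 mm. A board stands on the base between cheek and divider, its faces towards +-y
- divider: stiff sliding divider of the organiser: 8 N to slide along y, stays put; made to press on a board with 5 to 15 N, more bends it. Origin: foot of its hard rubber face, which looks to +y; y in the organiser's frame = 84 mm less gap to cheek (0 to 85). Dark plate 110 mm wide, 81 high; behind it a light grip block 44 mm (x), y = -38 to -54 mm, top z = 80 mm. Axes as the organiser's
- mug: green and white mug, 93 mm high, 92 mm across without its handle; bystander; origin: middle of its underside
- coffee_jar: coffee jar with red lid, 60 mm wide, 100 mm high; bystander; origin: middle of its underside
- sugar_jar: sugar jar with red lid, 68 mm wide, 105 mm high; bystander; origin: middle of its underside
- water_dispenser: glass water dispenser in a black wire stand, fixed obstacle behind the right half of the worktop, 390 mm high; origin: centre of its underside; jar and lid reach 97 mm to every side, the tap lever 126 mm to -x at z = 175 mm

How it is judged (in metres and radians):
On the way:
1. a board stands upright on the organiser's base between divider and cheek, let go of, the divider not yet closed (((z of board_1 in the frame of organiser between 0.008 and 0.016 m and y of board_1 in the frame of organiser between 0 and 0.084 m and x of board_1 in the frame of organiser between -0.035 and 0.035 m and angle between board_1's own z axis and vertical below 0.06 rad and contact force between the fingers and board_1 below 0.3 N) or (z of board_2 in the frame of organiser between 0.008 and 0.016 m and y of board_2 in the frame of organiser between 0 and 0.084 m and x of board_2 in the frame of organiser between -0.035 and 0.035 m and angle between board_2's own z axis and vertical below 0.06 rad and contact force between the fingers and board_2 below 0.3 N) or (z of board_3 in the frame of organiser between 0.008 and 0.016 m and y of board_3 in the frame of organiser between 0 and 0.084 m and x of board_3 in the frame of organiser between -0.035 and 0.035 m and angle between board_3's own z axis and vertical below 0.06 rad and contact force between the fingers and board_3 below 0.3 N)) and y of divider in the frame of organiser below 0.054 m), for 0.2 s.
At the end, for the whole second after the job is handed in: The 15 mm board stands upright on the organiser's base (tilt < 0.06 rad, within 35 mm of the middle, turned < 0.05 rad), the divider 13.8 to 16.2 mm from the cheek and bearing on it with over 2.5 N by itself; the other boards still stand in the rack, within 25 mm of their start (((z of board_1 in the frame of organiser between 0.008 and 0.016 m and y of board_1 in the frame of organiser between 0 and 0.084 m and x of board_1 in the frame of organiser between -0.035 and 0.035 m and angle between board_1's own z axis and vertical below 0.06 rad and angle between the y axis of board_1 and the y axis of organiser, either way round below 0.05 rad and contact force between divider and board_1 above 2.5 N and linear speed of board_1 below 0.01 m/s and distance of each of board_2, board_3 from where it was at the start of the episode below 0.025 m and angle between each of board_2, board_3's own z axis and vertical below 0.2 rad) or (z of board_2 in the frame of organiser between 0.008 and 0.016 m and y of board_2 in the frame of organiser between 0 and 0.084 m and x of board_2 in the frame of organiser between -0.035 and 0.035 m and angle between board_2's own z axis and vertical below 0.06 rad and angle between the y axis of board_2 and the y axis of organiser, either way round below 0.05 rad and contact force between divider and board_2 above 2.5 N and linear speed of board_2 below 0.01 m/s and distance of each of board_1, board_3 from where it was at the start of the episode below 0.025 m and angle between each of board_1, board_3's own z axis and vertical below 0.2 rad) or (z of board_3 in the frame of organiser between 0.008 and 0.016 m and y of board_3 in the frame of organiser between 0 and 0.084 m and x of board_3 in the frame of organiser between -0.035 and 0.035 m and angle between board_3's own z axis and vertical below 0.06 rad and angle between the y axis of board_3 and the y axis of organiser, either way round below 0.05 rad and contact force between divider and board_3 above 2.5 N and linear speed of board_3 below 0.01 m/s and distance of each of board_1, board_2 from where it was at the start of the episode below 0.025 m and angle between each of board_1, board_2's own z axis and vertical below 0.2 rad)) and y of divider in the frame of organiser between 0.0678 and 0.0702 m); the robot touches nothing.
It fails at once if the divider presses on a board with more than 20 N (contact force between divider and board_1 above 20 N or contact force between divider and board_2 above 20 N or contact force between divider and board_3 above 20 N).
It fails at once if the mug, the coffee jar or the sugar jar is shifted by more than 20 mm or tipped (distance of any of mug, coffee_jar, sugar_jar from where it was at the start of the episode above 0.02 m or angle between any of mug, coffee_jar, sugar_jar's own z axis and vertical above 0.2 rad).
It also fails if it takes over 64 s, if anything falls off the work surface, if the arm or the gripper's body presses on something with over 40 N, if the wrist force passes 120 N, or if a joint passes its speed limit or range.

### The arm

A 6-joint arm with a two-finger parallel gripper is mounted at the origin on a cart in front of the work surface, level with it; the furniture and walls round the work are solid. World frame = base frame: x ahead of the robot, y to its left, z up, the work surface at z = 0. Lengths are in mm, angles in rad, forces in N, time in s.
With the tool pointing down it reaches from about 350 to 975 mm from the base axis. Payload 17.4 kg.
Tool frame: the origin (TCP) lies at the very end of the fingers, on their centre line; the grasp point (between the pads) lies 19 mm behind it; z points along the fingers, y is the line along which they close (so a half turn about z gives the same grasp; the last joint's range is limited). The gripper opens to 85 mm and grips with 20 to 120 N. Pads are 22 mm wide; open, the fingers measure 114 mm over their backs; the gripper's body (76 mm by 85 mm) begins 54 mm behind the grasp point. The pads swing forward as they close: fully open they stand 13 mm farther back than shut.
Start: joints at [-1.383, 0.116, 1.442, -0, 1.584, -0.038], TCP at [151.113, -657.873, 231.303] pointing down, gripper open.
Joint ranges: [-2.83, 2.83], [-0.83, 2.19], [0.07, 2.5], [-1.14, 4.28], [0.01, 3], [-2.97, 2.97]. Speed limits (rad/s): [1.89, 1.89, 2.22, 3.14, 3.14, 3.14].

### API

Orientations are given as a unit quaternion [x, y, z, w].
In Python, from cell import r gives the robot as it stands. The module is installed in compiled form; this text tells all that it offers.
- The arm moves only by the shell command python3 -m jog 'ROWS' [FORCE]. ROWS is JSON, a list that holds one entry, the list of rows, each a list of 5 numbers: the shift along the tool's x, y, z in cm, then the turn about the tool's z in degrees, then the closure, from 0 (fully open) to 1 (shut). In form: [[[x, y, z, yaw, hand], ...]]. A call has 1 to 5 rows; each row shifts and turns the commanded pose from where the row before left it, along the tool's axes as they then stand; what a row does not reach is not made up. A row lasts 1/8 s, in which the tool goes at most 62.5 mm and 10.7 degrees, less where a joint would pass 70% of its speed; a pose out of reach is approached as far as the arm can. A call with a gripper value outside its range is refused whole. The fingers move at their own pace and stop on an object; FORCE is the grip in N (left out, the last holds). Time passes only in rows, so rows that do not move let the fingers close. It gives the time, the measured TCP pose, the force, the opening and the grip force at its end, in the units of the state.
- r.sense(): the state, without advancing time (a new reading comes with each control period).
- r.get_image(name): name is "scene" or "top" or "wrist"; returns a dict with "image" (384x512x3 uint8, red, green, blue), "fx", "fy", "cx", "cy" (pixels), "pose" (4x4, takes a point from camera to world coordinates); the wrist camera has in their place "hand_eye" (4x4, takes a point from camera to tool coordinates, whose origin is the TCP and whose axes are the flange's). Camera axes: x right, y down, z forward; pixel columns grow to the right and rows downward; lengths in mm; the calibration is good to about 2 mm. A picture is of the moment at which its call begins: read the wrist's pose just before it. There is no depth.
- r.sign_off(): hands the job in; it is judged then, once.
The state is a dict: "t": time; "joint_pos": joint angles; "dq": joint speeds; "joint_efforts": joint torques, N m; "position": TCP position; "orientation": TCP orientation; "force": force on the tool from outside, world axes, zero at the start; "torque": the same for the moment, N m; "grip_width": opening from 0.0 (shut) to 1.0 (fully open); "grip_force": force on a finger pad.
Only numpy, scipy, OpenCV 4.12 (cv2) and the standard library are available. Lean on these libraries where they do the work, as an engineer would, in place of code of your own. Each camera call takes 0.05 s, during which the arm holds its last target. There are 200 camera calls.

## Working session

There is one attempt and no reset: what is moved stays moved. The work goes in short steps, Python scripts to look and compute and a shell command to move; the robot and the scene stay as the last step left them, time stands still between calls to the robot, and variables do not carry over. Pictures are saved under pics/ and viewed, at most 10 in all, crops included, and the job is handed in when it is done.

```bash
mkdir -p pics; cat > h.py <<'E'
import numpy as np, cv2
from cell import r
from scipy.spatial.transform import Rotation as R
def grab(n,f):
    d=r.get_image(n); cv2.imwrite('pics/'+f,d['image'][:,:,::-1]); return d
def ray(d,u,v,P=None):
    P=np.array(d['pose']) if P is None else P
    return P[:3,3],P[:3,:3]@np.array([(u-d['cx'])/d['fx'],(v-d['cy'])/d['fy'],1])
def onz(d,u,v,z,P=None):
    o,k=ray(d,u,v,P); return o+k*(z-o[2])/k[2]
E
python3 - <<'E'
from h import *
import pickle
a=grab('top','top.png');b=grab('scene','scene.png')
pickle.dump((a,b),open('im.pkl','wb'))
for d in(a,b):print(d['fx'],np.round(d['pose'],3).tolist())
s=r.sense();print(s['t'],s['position'],s['orientation'],R.from_quat(s['orientation']).as_matrix().round(3).tolist(),s['force'],s['grip_width'])
E
```

```text
498.53040285794697 [[0.002, -0.993, 0.114, 396.595], [-1.0, 0.0, 0.019, -190.535], [-0.018, -0.114, -0.993, 1289.391], [0.0, 0.0, 0.0, 1.0]]
491.9907852301452 [[-0.637, -0.486, 0.598, -323.305], [-0.77, 0.382, -0.51, 560.875], [0.019, -0.786, -0.618, 942.714], [0.0, 0.0, 0.0, 1.0]]
0.1 [ 151.10916323 -657.69348921  230.63261569] [ 9.93630995e-01  1.12681783e-01 -3.83961003e-05 -5.10788129e-04] [[0.975, 0.224, -0.0], [0.224, -0.975, 0.001], [0.0, -0.001, -1.0]] [ 0.72268232 -0.63947604 -0.12036537] 0.999204935703802
```

View pics/top.png

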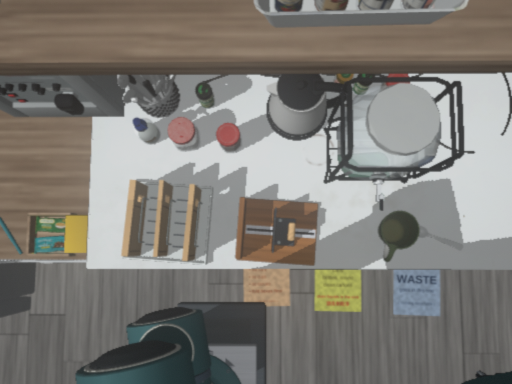

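View pics/scene.png

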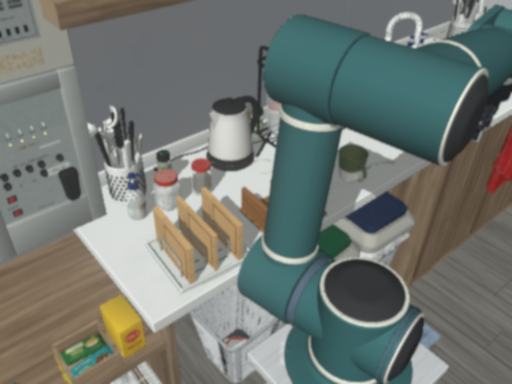

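```bash
python3 - <<'E'
from h import *
import pickle
a,b=pickle.load(open('im.pkl','rb'))
im=a['image'][170:275,115:330,::-1]
cv2.imwrite('pics/crop.png',cv2.resize(im,None,fx=3.7,fy=3.7,interpolation=cv2.INTER_CUBIC))
E
```

```text
(no output)
```

View pics/crop.png

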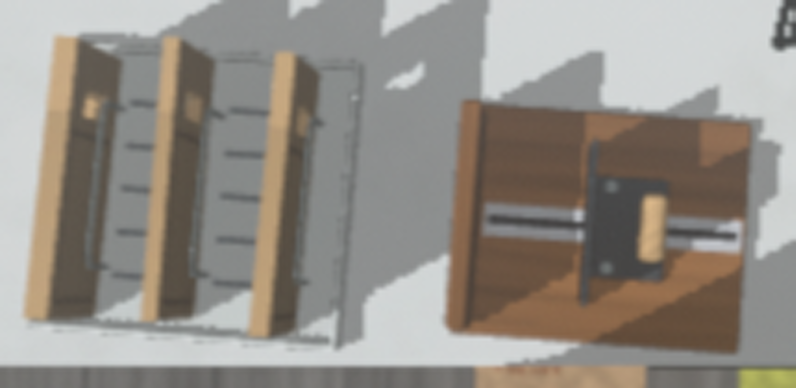

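```bash
python3 - <<'E'
from h import *
import pickle
a,b=pickle.load(open('im.pkl','rb'))
def p(u,v,z): return onz(a,115+(u+.5)/3.7-.5,170+(v+.5)/3.7-.5,z)[:2]
for n,c in dict(L=[(55,37),(78,39),(48,320),(24,318)],M=[(163,38),(181,40),(160,321),(142,320)],Rr=[(275,52),(296,55),(270,337),(250,335)]).items():
    q=np.array([p(*k,128) for k in c]); d=q[0]+q[1]-q[2]-q[3]
    print(n,q.mean(0).round(1),'len',np.hypot(*d)/2,'yaw',np.degrees(np.arctan2(d[1],d[0])))
for n,(u,v,z) in dict(baseR1=(750,123,12),baseR2=(738,352,12),co1=(463,100,90),co2=(447,326,90),ci1=(480,102,90),ci2=(466,330,90),pl1=(598,142,90),pl2=(585,303,90),bl=(653,228,90)).items(): print(n,p(u,v,z).round(1))
E
```

```text
L [461.2 136.3] len 178.28354327467233 yaw -4.422905041655251
M [460.5  66.3] len 178.06360307763916 yaw -2.864424246760493
Rr [451.1  -4.4] len 178.41734580533728 yaw -4.156678199626623
baseR1 [ 505.6 -316.7]
baseR2 [ 348.6 -306.7]
co1 [ 514.  -121.9]
co2 [ 367.6 -112.5]
ci1 [ 512.7 -133. ]
ci2 [ 365.1 -124.8]
pl1 [ 486.5 -210.1]
pl2 [ 382.5 -201.5]
bl [ 430.8 -245.5]
```

```bash
python3 -m jog '[[[3.1,-4.1,0,0,0.5],[3.1,-4.1,0,0,0.5],[3.1,-4.1,0,0,0.5],[3.1,-4.1,0,0,0.5],[3.1,-4.1,0,0,0.5]]]' 25
python3 -m jog '[[[3.1,-4.1,0,0,0.5],[3.1,-4.1,0,0,0.5],[3.1,-4.1,0,0,0.5],[3.1,-4.1,0,0,0.5],[3.1,-4.1,0,0,0.5]]]'
python3 -m jog '[[[3.1,-4.1,0,0,0.5],[3.1,-4.1,0,0,0.5],[0,0,0,8.4,0.5],[0,0,0,8.4,0.5],[0,0,0,0,0.5]]]'
```

```text
t: 0.72
position: [256.6, -421.7, 231.0]
orientation: [0.994, 0.113, -0.0, -0.0]
force: [1.5, 0.1, -0.1]
grip_width: 0.502
grip_force: 0.0
t: 1.35
position: [361.7, -187.3, 231.2]
orientation: [0.994, 0.113, 0.0, 0.0]
force: [1.5, -0.7, -0.4]
grip_width: 0.502
grip_force: 0.0
t: 1.98
position: [403.5, -94.9, 231.1]
orientation: [0.999, -0.033, -0.0, -0.0]
force: [-1.6, 0.7, -0.6]
grip_width: 0.501
grip_force: 0.0
```

```bash
python3 -m jog '[[[2,-4.7,0,0,0.5],[2.1,-4.7,0,0,0.5],[0,0,0,0,0.5],[0,0,0,0,0.5]]]'
python3 - <<'E'
from h import *
import pickle
s=r.sense();d=grab('wrist','w1.png');pickle.dump((s,d),open('w1.pkl','wb'))
print(s['position'],d['hand_eye'])
E
```

```text
t: 2.48
position: [450.6, -4.3, 231.1]
orientation: [0.999, -0.032, -0.0, 0.0]
force: [-0.0, -0.1, -0.1]
grip_width: 0.498
grip_force: 0.0
[450.57661221  -4.34124733 231.10906182] [[ 5.43983383e-04 -9.57554393e-01 -2.88252126e-01  7.39621503e+01]
 [ 9.99999567e-01  7.38721047e-04 -5.66803928e-04 -3.79574043e-02]
 [ 7.55683504e-04 -2.88251693e-01  9.57554380e-01 -1.42622453e+02]
 [ 0.00000000e+00  0.00000000e+00  0.00000000e+00  1.00000000e+00]]
```

View pics/w1.png

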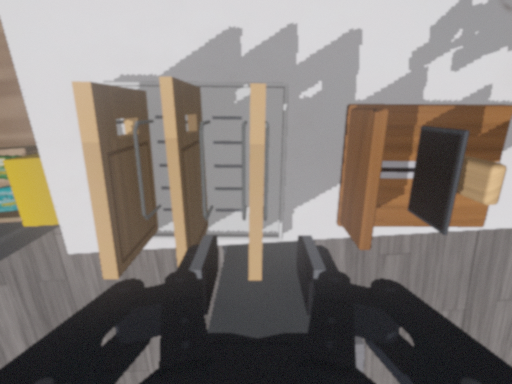

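```bash
python3 - <<'E'
from h import *
import pickle
s,d=pickle.load(open('w1.pkl','rb'))
T=np.eye(4);T[:3,:3]=R.from_quat(s['orientation']).as_matrix();T[:3,3]=s['position'];P=T@np.array(d['hand_eye'])
hsv=cv2.cvtColor(d['image'],cv2.COLOR_RGB2HSV)
for v in (100,170,240,255): print(v,[tuple(int(x) for x in hsv[v,u]) for u in range(244,272,2)])
for n,c in dict(L=[(80,88),(98,87),(101,270),(115,268)],M=[(165,80),(180,80),(177,263),(187,262)],Rr=[(250,86),(266,86),(249,280),(262,280)]).items():
    q=np.array([onz(d,*k,128,P)[:2] for k in c]); dd=q[0]+q[1]-q[2]-q[3]
    print(n,q.mean(0).round(1),'len',np.hypot(*dd)/2,'yaw',np.degrees(np.arctan2(dd[1],dd[0])),'w',np.linalg.norm(q[0]-q[1]),np.linalg.norm(q[2]-q[3]))
for n,(u,v,z) in dict(ci1=(386,108,90),ci2=(372,245,90),pl1=(466,130,93),pl2=(448,229,93)).items(): print(n,onz(d,u,v,z,P).round(1))
E
```

```text
100 [(150, 2, 151), (0, 2, 151), (20, 5, 154), (15, 57, 185), (17, 85, 202), (17, 85, 203), (17, 85, 204), (17, 84, 203), (17, 84, 204), (17, 84, 203), (16, 74, 199), (13, 25, 166), (150, 2, 150), (0, 2, 154)]
170 [(150, 2, 123), (165, 4, 143), (12, 21, 158), (16, 75, 187), (16, 86, 195), (16, 85, 192), (16, 84, 195), (16, 85, 193), (17, 87, 193), (16, 79, 190), (16, 49, 155), (45, 4, 122), (0, 0, 135), (165, 3, 151)]
240 [(135, 2, 211), (140, 4, 211), (10, 15, 205), (17, 72, 198), (17, 86, 195), (17, 82, 196), (16, 83, 197), (17, 82, 196), (16, 80, 197), (14, 25, 203), (135, 2, 208), (140, 4, 209), (150, 1, 207), (135, 2, 206)]
255 [(150, 6, 85), (170, 9, 86), (15, 72, 146), (17, 83, 193), (17, 88, 197), (17, 82, 197), (17, 85, 198), (17, 84, 197), (17, 84, 192), (15, 66, 143), (0, 6, 89), (150, 6, 85), (170, 9, 85), (130, 9, 87)]
L [467.7 134.4] len 164.8638724243985 yaw -6.952664386580577 w 14.576688488300247 14.037036070493565
M [469.5  64.4] len 163.1805341138205 yaw -5.3448734744530455 w 11.937604010880472 9.737141233851949
Rr [453.2  -4. ] len 177.86472824332824 yaw -4.417531333843068 w 12.801539223864411 12.721718646541607
ci1 [ 517.5 -130.3   90. ]
ci2 [ 375.2 -124.4   90. ]
pl1 [ 492.5 -206.4   93. ]
pl2 [ 390.4 -202.3   93. ]
```

```bash
python3 -m jog '[[[0,0,4.7,0,0.5],[0,0,4.7,0,0.5],[0,0,4.7,0,0.5],[0,0,0,0,1],[0,0,0,0,1]]]' 20
python3 -m jog '[[[0,0,0,0,1],[0,0,0,0,1],[0,0,0,0,1],[0,0,0,0,1]]]'
```

```text
t: 3.15
position: [451.4, -4.7, 92.4]
orientation: [0.999, -0.034, 0.001, 0.0]
force: [1.1, 0.6, -1.8]
grip_width: 0.144
grip_force: 23.7
t: 3.65
position: [451.4, -4.1, 91.7]
orientation: [0.999, -0.034, 0.001, 0.0]
force: [-1.1, -0.2, 7.6]
grip_width: 0.142
grip_force: 25.1
```

```bash
python3 -m jog '[[[0,0,0,0,0.5],[0,0,0,0,0.5],[0,0,-3,0,0.5],[0,0,-3,0,0.5],[0,-3.5,0,0,0.5]]]' 20
python3 -m jog '[[[0,-3.5,0,0,0.5],[0,0,3,0,0.5],[0,0,3,0,0.5],[0,0,0,0,0.5],[0,0,0,0,1]]]'
python3 -m jog '[[[0,0,0,0,1],[0,0,0,0,1],[0,0,0,0,1],[0,0,0,0,1],[0,0,0,0,1]]]'
```

```text
t: 4.28
position: [454.1, 30.2, 152.8]
orientation: [0.999, -0.035, 0.002, 0.0]
force: [0.7, -0.1, -0.4]
grip_width: 0.499
grip_force: 0.0
t: 4.9
position: [455.9, 65.8, 91.5]
orientation: [0.999, -0.034, 0.0, -0.0]
force: [0.5, -0.2, 0.1]
grip_width: 0.298
grip_force: 0.0
t: 5.52
position: [456.2, 65.9, 91.8]
orientation: [0.999, -0.034, 0.001, -0.0]
force: [-0.8, 1.1, 6.6]
grip_width: 0.118
grip_force: 23.2
```

```bash
python3 -m jog '[[[0,0,0,0,0.5],[0,0,0,0,0.5],[0,0,-3,0,0.5],[0,0,-3,0,0.5],[0,-3.5,0,0,0.5]]]' 20
python3 -m jog '[[[0,-3.5,0,0,0.5],[0,0,3,0,0.5],[0,0,3,0,0.5],[0,0,0,0,0.5],[0,0,0,0,1]]]'
python3 -m jog '[[[0,0,0,0,1],[0,0,0,0,1],[0,0,0,0,1],[0,0,0,0,1],[0,0,0,0,1]]]'
```

```text
t: 6.15
position: [458.9, 100.2, 152.9]
orientation: [0.999, -0.035, 0.002, -0.0]
force: [-0.1, 0.7, 0.0]
grip_width: 0.507
grip_force: 0.0
t: 6.78
position: [460.6, 135.6, 91.6]
orientation: [0.999, -0.034, 0.0, -0.0]
force: [0.3, -0.0, -0.0]
grip_width: 0.302
grip_force: 0.0
t: 7.4
position: [460.9, 135.7, 91.9]
orientation: [0.999, -0.034, 0.001, -0.0]
force: [-0.6, -0.7, 7.0]
grip_width: 0.169
grip_force: 20.7
```

```bash
python3 -m jog '[[[0,0,0,0,1],[0,0,0,0,1],[0,0,-1,0,1],[0,0,-1.5,0,1],[0,0,-2,0,1]]]' 50
python3 -m jog '[[[0,0,-3.5,0,1],[0,0,-4,0,1],[0,0,-2.5,0,1],[0,0,0,0,1],[0,0,0,0,1]]]'
python3 -m jog '[[[0,2,0,0,1],[0,4,0,0,1],[0,5,0,0,1],[0,5,0,0,1],[0,5,0,0,1]]]'
python3 -m jog '[[[0,5,0,0,1],[-0.4,2.8,0,0,1],[0,1,0,0,1],[0,0,0,0,1],[0,0,0,0,1]]]'
python3 - <<'E'
from h import *
import pickle
s=r.sense();d=grab('wrist','w2.png');t=grab('top','t2.png');pickle.dump((s,d,t),open('w2.pkl','wb'))
a=cv2.imread('pics/w2.png');b=cv2.resize(t['image'][170:275,115:330,::-1],(512,250),interpolation=cv2.INTER_CUBIC)
cv2.imwrite('pics/c2.png',np.vstack([a[:330],b]))
E
```

```text
t: 8.02
position: [460.1, 135.6, 136.7]
orientation: [0.999, -0.034, -0.0, -0.0]
force: [-0.1, -0.3, -2.8]
grip_width: 0.169
grip_force: 48.8
t: 8.65
position: [459.9, 135.6, 234.5]
orientation: [0.999, -0.034, -0.0, 0.0]
force: [-0.5, -0.1, -2.9]
grip_width: 0.17
grip_force: 49.0
t: 9.28
position: [445.3, -75.3, 234.0]
orientation: [0.999, -0.034, -0.001, -0.0]
force: [0.5, -0.1, -2.6]
grip_width: 0.169
grip_force: 49.2
t: 9.9
position: [436.3, -160.5, 235.0]
orientation: [0.999, -0.033, -0.0, -0.0]
force: [-0.1, -0.1, -1.6]
grip_width: 0.169
grip_force: 49.3
```

View pics/c2.png

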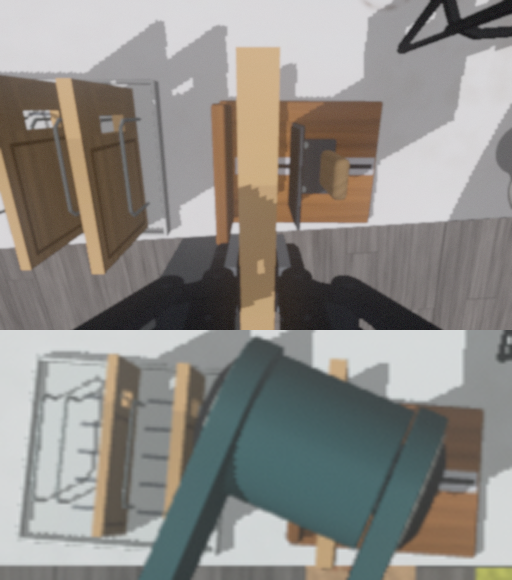

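```bash
python3 - <<'E'
from h import *
import pickle
s,d,t=pickle.load(open('w2.pkl','rb'))
T=np.eye(4);T[:3,:3]=R.from_quat(s['orientation']).as_matrix();T[:3,3]=s['position'];P=T@np.array(d['hand_eye'])
for n,(u,v,z) in dict(ci1=(226,102,90),ci2=(227,242,90),pl1=(292,123,90),pl2=(294,228,90),br1=(382,102,12),br2=(369,221,12),blk=(338,152,90),bt1=(237,47,270),bt2=(279,47,270)).items():
  q=onz(d,u,v,z,P); print(n,q.round(1),'tool',(T[:3,:3].T@(q-s['position'])).round(1))
E
```

```text
ci1 [ 518.4 -136.1   90. ] tool [ 80.4 -29.8 145. ]
ci2 [ 372.8 -123.    90. ] tool [-65.8 -33.2 145. ]
pl1 [ 494.9 -198.1   90. ] tool [ 61.   33.6 145. ]
pl2 [ 384.6 -196.8   90. ] tool [-49.1  39.7 145. ]
br1 [ 508.2 -316.2   12. ] tool [ 82.2 150.6 222.9]
br2 [ 354.1 -307.6   12. ] tool [-72.1 152.3 223. ]
blk [ 463.7 -243.    90. ] tool [ 32.9  80.5 145. ]
bt1 [ 530.6 -159.9  270. ] tool [ 94.   -6.9 -35. ]
bt2 [ 529.6 -174.1  270. ] tool [ 94.    7.3 -35. ]
```

```bash
python3 -m jog '[[[0.4,0,3.5,0,1],[0,0,4,0,1],[0,0,4,0,1],[0,0,1.5,0,1],[0,0,0.4,0,1]]]' 
python3 -m jog '[[[0,0,0.2,0,1],[0,0,0,0,1],[0,0,0,0,1]]]'
```

```text
t: 10.62
position: [440.3, -161.4, 101.4]
orientation: [0.999, -0.033, -0.0, -0.0]
force: [0.5, -0.1, -1.1]
grip_width: 0.166
grip_force: 49.2
t: 11.0
position: [440.4, -161.8, 100.1]
orientation: [0.999, -0.034, 0.001, 0.0]
force: [0.1, -0.9, -2.0]
grip_width: 0.17
grip_force: 49.2
```

```bash
python3 -m jog '[[[0,0,0.2,0,1],[0,0,0,0,1]]]'; python3 -m jog '[[[0,0,0.1,0,1],[0,0,0,0,1]]]'; python3 -m jog '[[[0,0,0.1,0,1],[0,0,0,0,1]]]'
```

```text
t: 11.25
position: [440.1, -161.7, 97.2]
orientation: [0.999, -0.034, -0.0, -0.0]
force: [-0.1, 0.2, -3.1]
grip_width: 0.167
grip_force: 49.2
t: 11.5
position: [440.1, -161.7, 96.2]
orientation: [0.999, -0.034, -0.0, -0.0]
force: [-1.0, 0.4, -2.1]
grip_width: 0.172
grip_force: 49.2
t: 11.75
position: [440.1, -161.8, 96.0]
orientation: [0.999, -0.034, 0.0, 0.0]
force: [-4.8, 1.5, 7.4]
grip_width: 0.169
grip_force: 50.6
```

```bash
python3 -m jog '[[[0,0,0,0,0.8],[0,0,0,0,0.7],[0,0,0,0,0.6],[0,0,0,0,0.6]]]' 20
python3 -m jog '[[[0,0,-0.5,0,0.6],[0,0,-2,0,0.6],[0,0,-3,0,0.6],[0,0,-3,0,0.6],[0,0,0,0,0.6]]]'
python3 - <<'E'
from h import *
import pickle
s=r.sense();d=grab('wrist','w3.png');pickle.dump((s,d),open('w3.pkl','wb'))
E
```

```text
t: 12.25
position: [440.1, -161.7, 95.3]
orientation: [0.999, -0.034, -0.0, -0.0]
force: [0.5, -0.8, -0.9]
grip_width: 0.4
grip_force: 0.0
t: 12.88
position: [441.0, -162.1, 184.1]
orientation: [0.999, -0.034, 0.002, 0.001]
force: [-0.4, -0.4, -0.5]
grip_width: 0.4
grip_force: 0.0
```

View pics/w3.png

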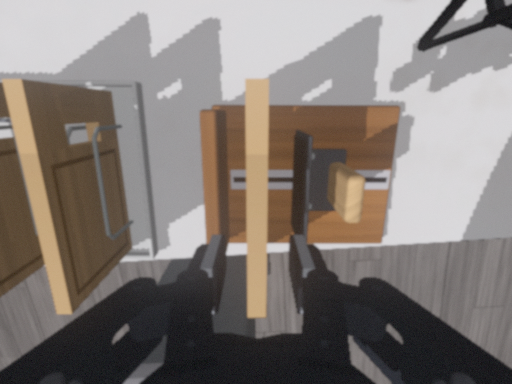

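```bash
python3 -m jog '[[[-0.5,4,0,0,1],[0,4,0,0,1],[0,3.7,0,0,1],[0,0,0,0,1],[0,0,0,0,1]]]' 20
python3 -m jog '[[[0,0,4,0,1],[0,0,4,0,1],[0,0,3,0,1],[0,0,1.4,0,1],[0,0,0,0,1]]]'
python3 -m jog '[[[0,-0.5,0,0,1],[0,0,0,0,1]]]'
python3 -m jog '[[[0,-0.3,0,0,1],[0,0,0,0,1]]]'
python3 - <<'E'
from h import *
import pickle
s=r.sense();d=grab('wrist','w4.png');print(s['position'])
E
```

```text
t: 13.55
position: [427.1, -277.7, 179.9]
orientation: [0.999, -0.034, -0.0, -0.0]
force: [0.5, -0.4, 1.0]
grip_width: -0.002
grip_force: 0.0
t: 14.18
position: [427.2, -277.5, 56.1]
orientation: [0.999, -0.033, -0.0, -0.0]
force: [0.1, -0.2, 0.5]
grip_width: 0.001
grip_force: 0.0
t: 14.42
position: [428.1, -273.0, 57.5]
orientation: [0.999, -0.034, 0.001, 0.0]
force: [-0.5, 0.3, 0.2]
grip_width: 0.002
grip_force: 0.0
t: 14.68
position: [427.9, -270.0, 56.6]
orientation: [0.999, -0.034, 0.0, 0.0]
force: [-0.1, 0.1, -0.5]
grip_width: 0.006
grip_force: 0.0
[ 427.86610535 -270.00282741   56.58202279]
```

View pics/w4.png

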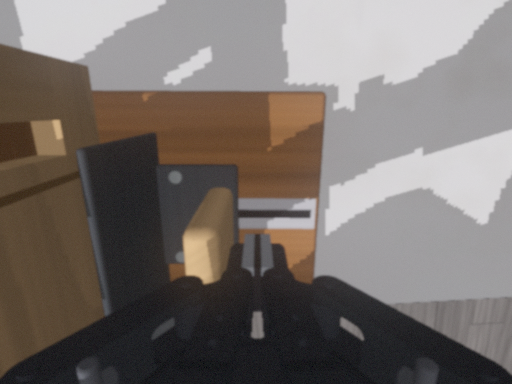

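```bash
python3 - <<'E'
from h import *
s=r.sense();d=r.get_image('wrist')
T=np.eye(4);T[:3,:3]=R.from_quat(s['orientation']).as_matrix();T[:3,3]=s['position'];P=T@np.array(d['hand_eye'])
for u,v,z in [(275,214,12),(233,188,90),(220,280,90),(236,250,57)]:
  q=onz(d,u,v,z,P); print(q.round(1),(T[:3,:3].T@(q-s['position'])).round(1))
E
python3 -m jog '[[[0,-0.3,0,0,1],[0,0,0,0,1]]]'
python3 -m jog '[[[0,-0.3,0,0,1],[0,0,0,0,1]]]'
```

```text
[ 431.4 -282.6   12. ] [ 4.4 12.3 44.5]
[ 472.6 -263.5   90. ] [ 44.2  -9.6 -33.5]
[ 431.7 -254.1   90. ] [  2.8 -16.2 -33.5]
[ 428.7 -258.5   57. ] [  0.1 -11.6  -0.5]
t: 15.02
position: [428.0, -267.3, 56.4]
orientation: [0.999, -0.034, 0.0, 0.0]
force: [0.3, -3.2, -0.6]
grip_width: 0.003
grip_force: 1.9
t: 15.28
position: [428.2, -264.4, 56.4]
orientation: [0.999, -0.034, 0.0, 0.0]
force: [-0.2, -5.4, -1.1]
grip_width: -0.001
grip_force: 2.7
```

```bash
for i in 1; do python3 -m jog '[[[0,-0.4,0,0,1],[0,-0.4,0,0,1],[0,-0.4,0,0,1],[0,-0.4,0,0,1]]]'
python3 -m jog '[[[0,-0.2,0,0,1],[0,-0.2,0,0,1],[0,-0.2,0,0,1],[0,-0.2,0,0,1],[0,-0.2,0,0,1]]]'
python3 -m jog '[[[0,-0.2,0,0,1],[0,-0.2,0,0,1],[0,-0.2,0,0,1],[0,-0.2,0,0,1]]]'; done
```

```text
t: 15.78
position: [429.3, -248.6, 56.4]
orientation: [0.999, -0.034, 0.0, 0.001]
force: [-0.0, -8.5, -1.8]
grip_width: 0.006
grip_force: 4.1
t: 16.4
position: [430.0, -238.7, 56.4]
orientation: [0.999, -0.034, 0.0, 0.001]
force: [1.0, -9.3, -1.4]
grip_width: 0.002
grip_force: 4.0
t: 16.9
position: [430.5, -230.9, 56.4]
orientation: [0.999, -0.034, 0.0, 0.001]
force: [0.5, -9.7, -2.3]
grip_width: 0.004
grip_force: 4.9
```

```bash
python3 -m jog '[[[0,-0.1,0,0,1],[0,-0.1,0,0,1],[0,-0.1,0,0,1],[0,-0.1,0,0,1]]]'
python3 -m jog '[[[0,-0.1,0,0,1],[0,-0.1,0,0,1],[0,-0.1,0,0,1],[0,-0.1,0,0,1]]]'
python3 -m jog '[[[0,-0.05,0,0,1],[0,-0.05,0,0,1]]]'
python3 -m jog '[[[0,-0.05,0,0,1],[0,-0.05,0,0,1]]]'
```

```text
t: 17.4
position: [430.8, -226.9, 56.4]
orientation: [0.999, -0.034, 0.0, 0.001]
force: [1.1, -9.6, -2.6]
grip_width: -0.001
grip_force: 5.0
t: 17.9
position: [431.1, -222.9, 56.4]
orientation: [0.999, -0.034, 0.0, 0.001]
force: [0.9, -10.1, -2.2]
grip_width: 0.002
grip_force: 5.0
t: 18.15
position: [431.1, -222.0, 56.4]
orientation: [0.999, -0.034, 0.0, 0.001]
force: [1.1, -9.3, -2.8]
grip_width: 0.001
grip_force: 4.7
t: 18.4
position: [431.3, -221.0, 56.4]
orientation: [0.999, -0.034, 0.0, 0.001]
force: [1.3, -8.4, -2.1]
grip_width: 0.004
grip_force: 4.7
```

```bash
python3 - <<'E'
from h import *
d=grab('wrist','w5.png')
E
```

```text
(no output)
```

View pics/w5.png

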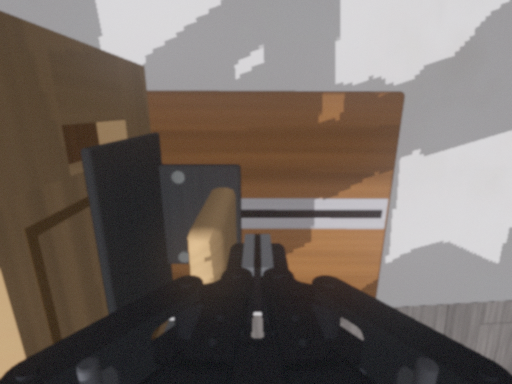

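```bash
python3 -m jog '[[[0,-0.05,0,0,1],[0,-0.05,0,0,1]]]' | egrep 'pos|force: \['
python3 -m jog '[[[0,-0.05,0,0,1],[0,-0.05,0,0,1]]]'| egrep 'pos|force: \['
python3 -m jog '[[[0,-0.05,0,0,1],[0,-0.05,0,0,1]]]'| egrep 'pos|force: \['
python3 -m jog '[[[0,-0.05,0,0,1],[0,0,0,0,1]]]'| egrep 'pos|force: \['
python3 -m jog '[[[0,-0.05,0,0,1],[0,0,0,0,1]]]'| egrep 'pos|force: \['
```

```text
position: [431.3, -219.9, 56.4]
force: [1.7, -9.8, -1.1]
position: [431.4, -219.0, 56.4]
force: [1.4, -10.1, -2.0]
position: [431.4, -218.0, 56.4]
force: [0.9, -10.1, -2.0]
position: [431.5, -217.4, 56.4]
force: [0.4, -9.2, -1.7]
position: [431.5, -216.9, 56.4]
force: [1.3, -8.5, -2.1]
```

```bash
python3 -m jog '[[[0,-0.05,0,0,1],[0,0,0,0,1]]]' | egrep 'pos|force: \['
python3 -m jog '[[[0,-0.05,0,0,1],[0,0,0,0,1]]]'| egrep 'pos|force: \['
python3 -m jog '[[[0,-0.05,0,0,1],[0,0,0,0,1]]]'| egrep 'pos|force: \['
python3 -m jog '[[[0,-0.05,0,0,1],[0,0,0,0,1]]]'| egrep 'pos|force: \['
```

```text
position: [431.6, -216.4, 56.4]
force: [0.5, -8.4, -2.3]
position: [431.6, -215.9, 56.4]
force: [1.6, -9.6, -2.9]
position: [431.6, -215.4, 56.4]
force: [1.4, -9.6, -2.6]
position: [431.7, -214.9, 56.4]
force: [1.3, -8.1, -2.8]
```

```bash
python3 -m jog '[[[0,-0.05,0,0,1],[0,0,0,0,1]]]' | egrep 'pos|force: \['
python3 -m jog '[[[0,-0.05,0,0,1],[0,0,0,0,1]]]'| egrep 'pos|force: \['
python3 -m jog '[[[0,-0.05,0,0,1],[0,0,0,0,1]]]'| egrep 'pos|force: \['
```

```text
position: [431.7, -214.4, 56.4]
force: [1.1, -9.7, -2.5]
position: [431.7, -213.9, 56.5]
force: [0.8, -8.7, -2.9]
position: [431.8, -213.4, 56.4]
force: [1.4, -9.6, -2.2]
```

```bash
python3 -m jog '[[[0,-0.05,0,0,1],[0,0,0,0,1]]]' | egrep 'pos|force: \['
python3 -m jog '[[[0,-0.05,0,0,1],[0,0,0,0,1]]]'| egrep 'pos|force: \['
python3 -m jog '[[[0,-0.05,0,0,1],[0,0,0,0,1]]]'| egrep 'pos|force: \['
```

```text
position: [431.8, -212.9, 56.4]
force: [1.4, -9.4, -2.5]
position: [431.8, -212.4, 56.4]
force: [1.6, -8.5, -1.9]
position: [431.9, -211.9, 56.4]
force: [1.1, -8.5, -2.4]
```

```bash
python3 -m jog '[[[0,-0.05,0,0,1],[0,0,0,0,1]]]' | egrep 'pos|force: \['
python3 -m jog '[[[0,-0.05,0,0,1],[0,0,0,0,1]]]'| egrep 'pos|force: \['
python3 -m jog '[[[0,-0.05,0,0,1],[0,0,0,0,1]]]'| egrep 'pos|force: \['
```

```text
position: [431.9, -211.6, 56.4]
force: [1.1, -11.3, -1.9]
position: [431.9, -211.4, 56.5]
force: [0.6, -15.1, -3.6]
position: [431.9, -211.3, 56.5]
force: [1.3, -18.5, -5.1]
```

```bash
python3 -m jog '[[[0,0.1,0,0,1],[0,0.5,0,0,1],[0,2,0,0,1],[0,2,0,0,1],[0,0,-4,0,1]]]' | egrep 'pos|force: \['
python3 -m jog '[[[0,0,-5,0,1],[0,0,-5,0,1],[0,1,-3,0,1],[0,0,0,0,1],[0,0,0,0,1]]]'
python3 - <<'E'
from h import *
import pickle
s=r.sense();d=grab('wrist','w6.png');t=grab('top','t6.png');pickle.dump((s,d,t),open('w6.pkl','wb'))
a=cv2.imread('pics/w6.png');b=cv2.resize(t['image'][170:275,115:330,::-1],(512,250),interpolation=cv2.INTER_CUBIC)
cv2.imwrite('pics/c6.png',np.vstack([a[:330],b]))
E
```

```text
position: [427.2, -257.0, 94.1]
force: [-0.1, 0.0, 1.4]
t: 24.2
position: [427.8, -266.2, 225.3]
orientation: [0.999, -0.034, -0.001, -0.0]
force: [-0.8, 0.3, -0.1]
grip_width: -0.0
grip_force: 0.0
```

View pics/c6.png

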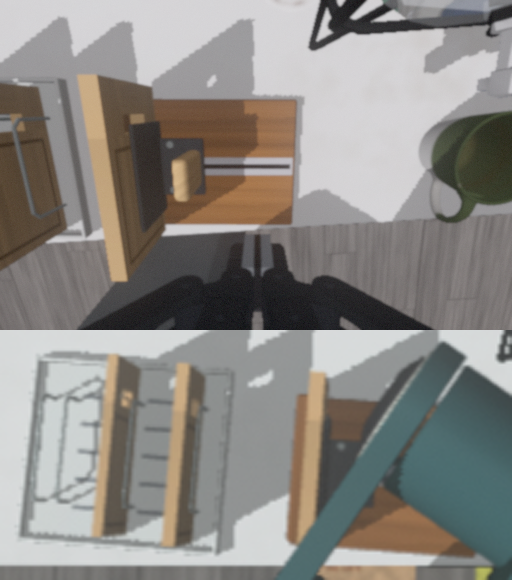

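```bash
python3 -c "
from cell import r
print(r.sign_off())"
```

```text
the job is handed in; nothing more can be done
None
```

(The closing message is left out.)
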